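# Clamp the snapped toy engine

## Robot

A 6-joint arm with a two-finger parallel gripper is mounted at the origin on the work surface. World frame = base frame: x ahead of the robot, y to its left, z up, the work surface at z = 0. Lengths are in m, angles in degrees, forces in N, time in s.
With the tool pointing down it reaches from about 0.35 to 0.875 m from the base axis. Payload 4.2 kg.
Tool frame: the origin (TCP) lies at the very end of the fingers, on their centre line; the grasp point (between the pads) lies 19 mm behind it (r.grip_point_offset is the distance from the TCP to the grasp point, in m); z points along the fingers, y is the line along which they close (so a half turn about z gives the same grasp; the last joint's range is limited). The gripper opens to 87 mm and grips with 3 to 60 N. Pads are 19 mm wide; open, the fingers measure 117 mm over their backs; the gripper's body (75 mm by 190 mm) begins 51 mm behind the grasp point.
Start: joints at [-50.157, 22.042, 0.453, 0, -68.411, -14.817], TCP at [0.264, -0.566, 0.223] pointing down, gripper open.
Joint ranges: [-179.83, 179.83], [-69.29, 118.12], [-61.27, 80.66], [-181.25, 117.63], [-171.15, -9.14], [-177.46, 177.46]. Speed limits (degrees/s): [159.86, 159.86, 180, 180, 180, 180].

## Interface

Orientations are given as a 3x3 rotation matrix whose columns are the frame's x, y, z axes.
In Python, from station import r, cams gives the robot as it stands. The module is installed in compiled form; this text tells all that it offers.
- The arm moves only by the shell command python3 -m handwheel 'ROWS'. ROWS is JSON, a list that holds one entry, the list of rows, each a list of 7 numbers: the turn, a rotation vector about the tool's x, y, z in units of 6 degrees (1.0 is 6 degrees), then the shift along the tool's x, y, z in m, then the finger opening in m, from 0 to 0.087. In form: [[[ax, ay, az, x, y, z, jaw], ...]]. A call has 1 to 12 rows; each row shifts and turns the commanded pose from where the row before left it, along the tool's axes as they then stand; what a row does not reach is not made up. A row lasts 1/10 s, in which the tool goes at most 50 mm and 8.59 degrees, less where a joint would pass 70% of its speed; a pose out of reach is approached as far as the arm can. A call with a gripper value outside its range is refused whole. The fingers move at their own pace and stop on an object; the grip force is fixed at half the most. Time passes only in rows, so rows that do not move let the fingers close. It gives the time, the measured TCP pose, the force, the opening and the grip force at its end, in the units of the state.
- r.sense(): the state, without advancing time (a new reading comes with each control period).
- cams.capture(name): name is "scene" or "top" or "wrist"; returns the picture (480x640x3 uint8, red, green, blue); there is no depth.
- cams.get_calibration(name): a dict with "camera_matrix" (3x3 intrinsics, pixels), "rvec" (rotation vector, rad) and "tvec" (3), from world to camera coordinates, as OpenCV has them; the wrist camera has in their place "T_tool_cam" (4x4, takes a point from camera to tool coordinates, whose origin is the TCP and whose axes are the flange's). Camera axes: x right, y down, z forward; pixel columns grow to the right and rows downward; lengths in m; the calibration is good to about 2 mm. A picture is of the moment at which its call begins: read the wrist's pose just before it. get_calibration takes no time and is no camera call.
- r.finish_job(): hands the job in; it is judged then, once.
The state is a dict: "time_s": time; "joints": joint angles; "joint_velocities": joint speeds; "effort": joint torques, N m; "tcp_pos": TCP position; "ee_rot": TCP orientation; "wrist_force": force on the tool from outside, world axes, zero at the start; "moment": the same for the moment, N m; "gripper_width": opening from 0.0 (shut) to 1.0 (fully open); "gripper_force": force on a finger pad.
Only numpy, scipy, OpenCV 4.12 (cv2) and the standard library are available. Lean on these libraries where they do the work, as an engineer would, in place of code of your own. Each camera call takes 0.05 s, during which the arm holds its last target. There are 200 camera calls.

## Task

Mend the wooden toy engine that was snapped in two: lay the front half (boiler and chimney) upright in the clamp's trough with its nose up against the fixed jaw and let go, then lay the rear half (square cab) in the trough behind it, broken face to broken face, and let go. Then pump the clamp's trigger, squeezing it to the pistol grip and letting it spring back, until the moving jaw closes the halves tightly together and its sprung pad is pushed in by about 8 mm (at least 3, never beyond 17, which would crush the toy); do not push the jaw or pad itself. Finish while still holding the trigger squeezed, with the other lost things left where they are.

Things in the scene. Friction and masses are not known exactly. Their poses are not given: they have to be found in the camera images.
- clamp: One-hand ratchet bar clamp screwed to a dark wooden base, 70 x 325 x 16 mm, its pistol grip standing up. Origin: underside of the base on the bar's centre line; y runs along the bar towards the fixed jaw, z up. Trough in this frame: flat floor at z = 16 mm between two low rails (inner faces x = -22 and +22, tops z = 24, from y = -20 to 110; the fixed jaw stands across them).
- fixed_jaw (a point): Middle of the fixed steel jaw's face, 24 mm above the trough floor. That jaw is 60 wide, 14 thick, 52 high, bolted on the clamp's base at y = 98 to 114 mm (differs each time). Axes as the clamp's.
- bay1 (a point): Point on the trough floor below the middle of the front half when its nose touches the fixed jaw (30 mm from that jaw's face). Axes as the clamp's.
- bay2 (a point): Point on the trough floor for the middle of the rear half (95 mm from the fixed jaw's face): laid here it stands about 10 mm behind the front half and clear of the pad. Axes as the clamp's.
- grip (a point): Midway between the outer faces of grip and squeezed trigger (clamp frame 0, -123, 128 mm). Outer width along y here 26 mm squeezed, about 43 at rest (48 at the trigger's top). Only the trigger moves: fingers centred here reach the grip as the trigger is home.
- grip_top (a point): Top of the fixed black pistol grip (clamp frame 0, -131, 150 mm). It is 26 wide (x), spans y = -136 to -126 mm; black head cheeks below it up to z = 86 mm; the trigger stands on its +y side.
- trigger (a joint): Trigger angle (rad): 0 at rest, leaning to the fixed jaw; 0.32 fully squeezed, upright, 6 mm from the grip. Springs back by itself when let go. Takes 7 to 16 N at the grip point's height. Each squeeze drives the jaw 22 mm per rad of trigger travel (7 mm for a full squeeze), from any angle; letting go leaves the jaw where it is.
- trigger_tip (a point): Point in the middle of the trigger, 52 mm above its hinge. The trigger is an aluminium lever 20 mm wide (x), 10 mm thick, hinged at clamp frame y = -115, z = 73.5 mm, reaching 70 mm above the hinge.
- jaw (a joint): Travel of the moving jaw towards the fixed jaw (m), 0 fully back, at most 0.062; starts at 0 to 0.004. Plate 46 wide, 12 thick, top z = 62 mm, a toothed bar behind it. Stays where it is pumped to and cannot be let back, so do not overshoot.
- pad (a joint): How far the sprung black rubber pad is pushed back into the moving jaw (m): 0 free (20 mm of gap between pad and jaw plate, two steel rods showing), 0.020 home. Its spring gives 0.4 N per mm.
- pad_face (a point): Centre of the pad's pressing face (36 mm wide, 38 high), at y = -40 mm in the clamp frame with the jaw fully back.
- front: Front half of a toy engine, plain pale wood, about 90 g: chassis 36 wide (x), 60 long (y), 14 high; on it a round boiler, 32 mm across, along y, axis 30 mm above the underside; chimney 14 mm across, top at 62 mm, 16 mm from the middle towards the nose. Origin: centre of the underside; +y to the nose. Grip it across the boiler.
- front_nose (a point): Middle of the front half's nose face, 20 mm above its underside.
- front_break (a point): Middle of the front half's broken face, 20 mm above its underside.
- rear: Rear half of the engine, plain pale wood, about 90 g: chassis 36 wide (x), 50 long (y), 14 high, with a square cab 34 wide, 50 long, top at 56 mm. Origin: centre of the underside; +y to its broken face, which belongs to the front half's; its only wheels are near its back. Grip it across the cab.
- rear_break (a point): Middle of the rear half's broken face, 20 mm above its underside.
- rear_back (a point): Middle of the rear half's back face, 20 mm above its underside; the pad presses here.
- bell: Bystander, leave alone: a brass bicycle bell, dome 54 mm across, 37 mm high. Origin: centre of its underside.
- bus: Bystander, leave alone: a red die-cast bus, 34 x 84 x 41 mm high. Origin: centre of its underside.
- doll: Bystander, leave alone: a white porcelain doll head on its neck, 60 mm across, 82 mm high. Origin: centre of its underside.
- recorder: Bystander, leave alone: a cream plastic recorder lying along y, 24 mm thick, 300 mm long. Origin: centre of its underside.
- canister: Bystander, leave alone: a clear screw-top canister of glass marbles, 88 mm across, 118 mm high. Origin: centre of its underside.
- flask: Bystander, leave alone: an upright metal drinking flask, 64 mm across, 190 mm high. Origin: centre of its underside.
Things that resemble listed ones, but are neither listed nor needed, are in the scene too. Leave any grey or purple look-alike of the front alone.

How it is judged (in metres and radians):
On the way, in this order (a step that is already met when the one before it is completed fails the run):
1. the front half lies upright in the trough, nose to the fixed jaw, let go (x of front in the frame of clamp between -0.008 and 0.008 m and z of front in the frame of clamp between 0.011 and 0.021 m and angle between front's own z axis and vertical below 0.12 rad and y of front_nose in the frame of fixed_jaw between -0.02 and 0.004 m and y of front_break in the frame of fixed_jaw below -0.05 m and contact force between the fingers and front below 0.1 N and linear speed of front below 0.03 m/s and value of joint pad below 0.002 m), for 0.2 s.
2. the rear half lies upright in the trough behind it, let go, the front half still there and the pad not yet pressed (all of step 1 and x of rear in the frame of clamp between -0.008 and 0.008 m and z of rear in the frame of clamp between 0.011 and 0.021 m and angle between rear's own z axis and vertical below 0.12 rad and y of rear_break in the frame of fixed_jaw between -0.105 and -0.056 m and y of rear_back in the frame of fixed_jaw below -0.105 m and contact force between the fingers and rear below 0.1 N and linear speed of rear below 0.03 m/s), for 0.2 s.
3. the jaw has been pumped up and its pad presses on the rear half (value of joint pad above 0.0025 m), for 0.1 s.
At the end, for the whole second after the job is handed in: Both halves upright in the trough (8 mm off centre, 0.12 rad tilt at most), nose within 5 mm of the fixed jaw, broken faces together (8 mm), pad on the rear half pushed in 3 to 17 mm; the gripper touches neither half and holds the trigger beyond 0.10 rad with over 1 N (x of front in the frame of clamp between -0.008 and 0.008 m and z of front in the frame of clamp between 0.011 and 0.021 m and angle between each of front, rear's own z axis and vertical below 0.12 rad and x of rear in the frame of clamp between -0.008 and 0.008 m and z of rear in the frame of clamp between 0.011 and 0.021 m and y of front_nose in the frame of fixed_jaw between -0.005 and 0.004 m and distance between front_break and rear_break below 0.008 m and distance between rear_back and pad_face below 0.012 m and value of joint pad between 0.003 and 0.017 m and value of joint trigger above 0.1 rad and contact force between the fingers and clamp above 1 N and contact force between the fingers and front below 0.1 N and contact force between the fingers and rear below 0.1 N and linear speed of each of front, rear below 0.02 m/s); the arm keeps its last pose, push and grip.
It fails at once if the toy is crushed: pad pushed in more than 17 mm (value of joint pad above 0.017 m).
It fails at once if the robot pushes the moving jaw or pad itself (contact force between the arm and jaw above 3 N).
It fails at once if a bystander is moved more than 30 mm (distance of any of bell, bus, doll, recorder, canister, flask from where it was at the start of the episode above 0.03 m).
It also fails if it takes over 64 s, if anything falls off the work surface, if the arm or the gripper's body presses on something with over 40 N, if the wrist force passes 120 N, or if a joint passes its speed limit or range.

## Working session

There is one attempt and no reset: what is moved stays moved. The work goes in short steps, Python scripts to look and compute and a shell command to move; the robot and the scene stay as the last step left them, time stands still between calls to the robot, and variables do not carry over. Pictures are saved under pics/ and viewed, at most 10 in all, crops included, and the job is handed in when it is done.

```bash
mkdir -p pics
python3 - <<'E'
from station import r,cams
import cv2,numpy as np
for n in("scene","top"):
    im=cams.capture(n); cv2.imwrite(f"pics/{n}0.png",im[:,:,::-1])
    c=cams.get_calibration(n); print(n,np.round(c["camera_matrix"],1).tolist(),np.round(c["rvec"],3),np.round(c["tvec"],3))
    R=cv2.Rodrigues(np.array(c["rvec"]))[0]; print(-R.T@np.ravel(c["tvec"]))
s=r.sense(); print(s["tcp_pos"],np.round(s["ee_rot"],3).tolist(),s["time_s"]); print(cams.get_calibration("wrist"))
E
```

```text
scene [[456.8, 0.0, 324.0], [0.0, 456.8, 237.6], [0.0, 0.0, 1.0]] [ 1.82   1.571 -0.693] [-0.057 -0.272  1.386]
[ 1.20981593 -0.13606411  0.71746047]
top [[452.8, 0.0, 314.8], [0.0, 452.8, 245.7], [0.0, 0.0, 1.0]] [ 2.202 -2.19   0.033] [-0.006  0.553  1.186]
[ 0.50515702 -0.01561123  1.20698652]
[ 0.26417385 -0.56583591  0.22159582] [[-0.906, -0.423, -0.001], [-0.423, 0.906, 0.002], [0.0, 0.002, -1.0]] 0.1
{'camera_matrix': array([[365.08498911,   0.        , 318.15841015],
       [  0.        , 365.08498911, 242.15083935],
       [  0.        ,   0.        ,   1.        ]]), 'T_tool_cam': array([[-7.83197512e-04, -9.70094636e-01, -2.42725736e-01,
         6.61588483e-02],
       [ 9.99999674e-01, -8.06921186e-04, -1.67820121e-06,
         2.20746335e-04],
       [-1.94232525e-04, -2.42725659e-01,  9.70094952e-01,
        -1.62507143e-01],
       [ 0.00000000e+00,  0.00000000e+00,  0.00000000e+00,
         1.00000000e+00]])}
```

View pics/top0.png

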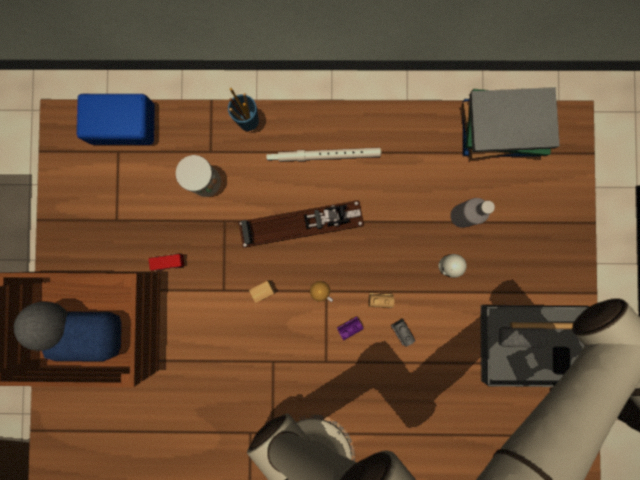

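View pics/scene0.png

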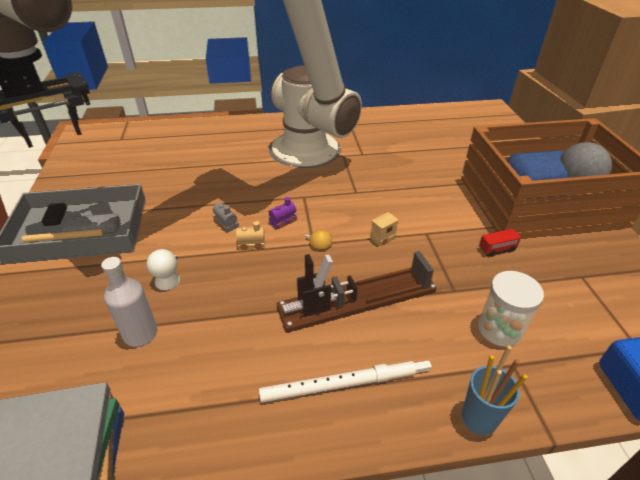

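The top view shows the clamp at (302,223) with its fixed jaw on the left, the pale front half at (381,300) and the rear half at (262,291). In the scene view the front is at (250,236) and the rear at (384,229). I'll enlarge the middle of both views.

```bash
cat > h.py <<'E'
import cv2,numpy as np
from station import r,cams
def ray(name,uv,s=None):
    c=cams.get_calibration(name); K=np.array(c["camera_matrix"])
    d=np.linalg.inv(K)@np.array([uv[0],uv[1],1.0])
    if name=="wrist":
        T=np.array(c["T_tool_cam"]); Rt=np.array(s["ee_rot"]); p=np.array(s["tcp_pos"])
        return Rt@T[:3,3]+p, Rt@T[:3,:3]@d
    R=cv2.Rodrigues(np.array(c["rvec"]))[0]
    return -R.T@np.ravel(c["tvec"]), R.T@d
def onz(name,uv,z,s=None):
    o,d=ray(name,uv,s); return o+d*(z-o[2])/d[2]
E
python3 - <<'E'
from h import *
a=cv2.imread("pics/top0.png")[190:350,225:425]; b=cv2.imread("pics/scene0.png")[190:340,200:450]
a=cv2.resize(a,(500,400),interpolation=3); b=cv2.resize(b,(800,480),interpolation=3)[:, :]
a=cv2.resize(cv2.imread("pics/top0.png")[195:350,230:420],None,fx=3.8,fy=3.8,interpolation=2)
cv2.imwrite("pics/c1.png",a)
for n,uv,z in(("jawend",(242,234),.05),("grip",(345,212),.14),("front",(381,300),.04),("rear",(262,291),.056)): print(n,onz("top",uv,z).round(3))
E
```

```text
jawend [0.581 0.183 0.05 ]
grip [ 0.628 -0.076  0.14 ]
front [ 0.414 -0.174  0.04 ]
rear [0.436 0.129 0.056]
```

View pics/c1.png

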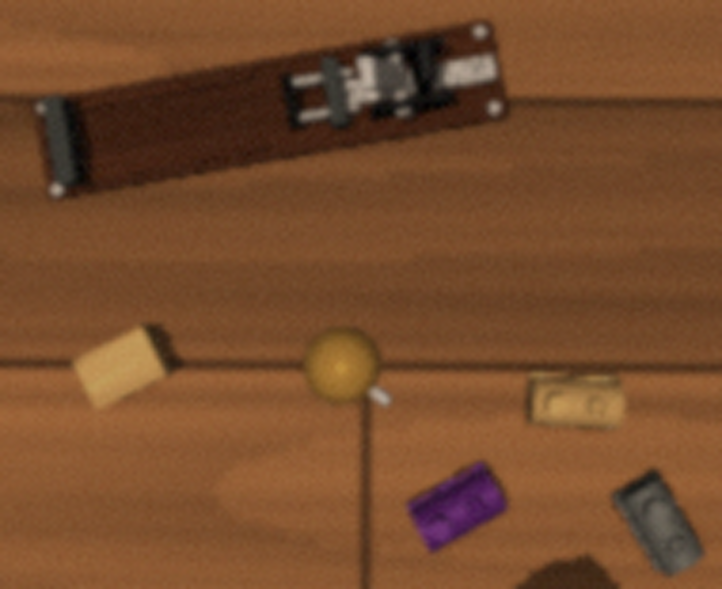

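The enlargement shows the front's two round tops at crop (550,403) and (597,405), the rear cab at (122,367) and the clamp's fixed jaw at (62,142). Next I move over the front half and turn the tool so it closes along x.

```bash
python3 -m handwheel '[[[0,0,0,-0.0337,0.0323,0,0.087],[0,0,0,-0.0337,0.0323,0,0.087],[0,0,0,-0.0337,0.0323,0,0.087],[0,0,0,-0.0337,0.0323,0,0.087],[0,0,0,-0.0337,0.0323,0,0.087],[0,0,0,-0.0337,0.0323,0,0.087],[0,0,0,-0.0337,0.0323,0,0.087],[0,0,0,-0.0337,0.0323,0,0.087],[0,0,0,-0.0337,0.0323,0,0.087],[0,0,-1.2,0,0,0,0.087],[0,0,-1.2,0,0,0,0.087],[0,0,-1.2,0,0,0,0.087]]]'
python3 -m handwheel '[[[0,0,-1.2,0,0,0,0.087],[0,0,-1.2,0,0,0,0.087],[0,0,-1.2,0,0,0,0.087],[0,0,-1.2,0,0,0,0.087],[0,0,-1.2,0,0,0,0.087],[0,0,-1.2,0,0,0,0.087],[0,0,0,0,0,0,0.087],[0,0,0,0,0,0,0.087]]]'
python3 - <<'E'
from h import *
s=r.sense(); im=cams.capture("wrist")[:,:,::-1]; cv2.imwrite("pics/w1.png",im)
print(s["tcp_pos"].round(3) if hasattr(s["tcp_pos"],'round') else s["tcp_pos"],np.round(s["ee_rot"],3).tolist(),np.round(s["joints"],1))
E
```

```text
time_s: 1.3
tcp_pos: [0.4162, -0.1738, 0.2222]
ee_rot: [[-0.682, -0.732, -0.001], [-0.732, 0.682, 0.0], [0.0, 0.001, -1.0]]
wrist_force: [0.0, -0.3, -0.3]
gripper_width: 0.997
gripper_force: 0.0
time_s: 2.1
tcp_pos: [0.416, -0.1745, 0.2223]
ee_rot: [[-0.006, -1.0, -0.001], [-1.0, 0.006, 0.0], [-0.0, 0.001, -1.0]]
wrist_force: [0.7, -0.0, 1.1]
gripper_width: 1.002
gripper_force: 0.0
[ 0.416 -0.175  0.222] [[-0.006, -1.0, -0.001], [-1.0, 0.006, 0.0], [-0.0, 0.001, -1.0]] [ -2.    4.9 -22.6  -0.  -62.5   1.7]
```

View pics/w1.png

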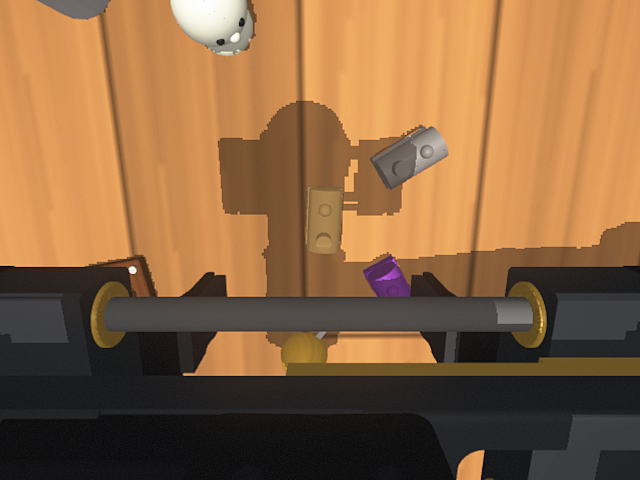

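The wrist view shows the pale front half at u 306–343, v 186–254, with round features at (325,211) and (323,241). I need to know which is the chimney.

Run:
```python
import cv2,numpy as np
a=cv2.resize(cv2.imread("pics/scene0.png")[210:260,225:275],(390,390),interpolation=2)
b=cv2.resize(cv2.imread("pics/w1.png")[175:265,280:370],(390,390),interpolation=2)
c=cv2.imread("pics/scene0.png")[205:250,365:410]; c=cv2.resize(c,(200,200),interpolation=2)
o=np.zeros((590,780,3),np.uint8); o[:390,:390]=a;o[:390,390:]=b;o[390:590,:200]=c; cv2.imwrite("pics/c2.png",o)
```

```text
(no output)
```

View pics/c2.png

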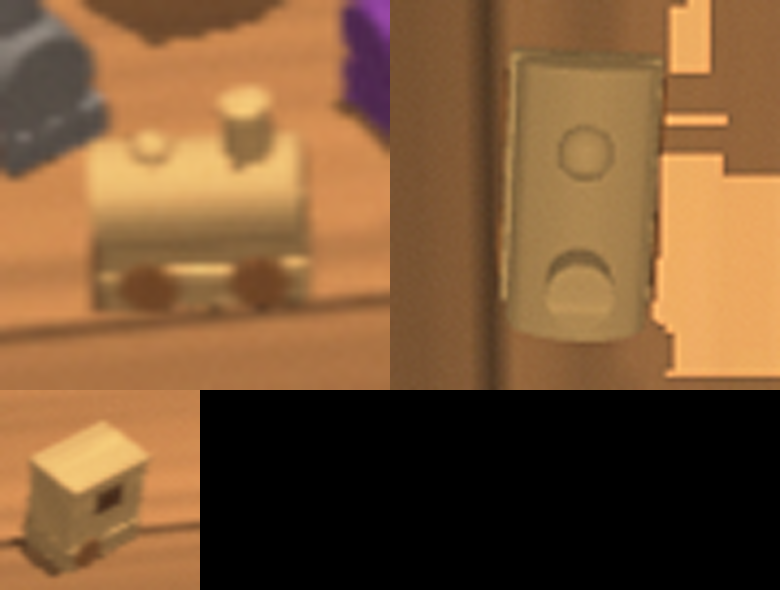

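The chimney is the lower feature in the wrist view (323.8,243.6) and on the +y side, so the nose points to world +y. The rear's wheel is at its camera-left end, so its broken face points to about 117°. Now the front's pose, the clamp outline and the rear from the top view.

Run:
```python
from h import *
s=r.sense()
ch=onz("wrist",(323.8,243.6),.062,s); dm=onz("wrist",(325.2,210.3),.05,s)
d=(ch-dm)[:2]; print("front",ch,dm,np.degrees(np.arctan2(d[1],d[0])))
for uv in ((306,186.9),(343,189),(310,254),(341,253)): print(onz("wrist",uv,.014,s).round(4),onz("wrist",uv,.046,s).round(4))
# clamp screws / corners in top crop (scale 3.8, origin 230,195), z=.016
P=[np.array(onz("top",(230+u/3.8,195+v/3.8),.017)) for u,v in((41,105),(57,190),(481,32),(495,107))]
for p in P: print(p.round(4))
f=(P[0]+P[1])/2;b=(P[2]+P[3])/2;v=f-b;print("clamp mid",(f+b)/2,np.degrees(np.arctan2(v[1],v[0])),np.linalg.norm(v))
im=cv2.cvtColor(cv2.imread("pics/top0.png"),cv2.COLOR_BGR2HSV)[270:315,240:290]
m=cv2.inRange(im,(15,90,150),(30,200,255)); cs=cv2.findContours(m,0,2)[0]; c=max(cs,key=cv2.contourArea)
q=cv2.boxPoints(cv2.minAreaRect(c))+[240,270]; print(q); print([onz("top",p,.056).round(4) for p in q], onz("top",q.mean(0),.056))
```

```text
front [ 0.41070149 -0.15812595  0.062     ] [ 0.40915887 -0.18685858  0.05      ] 86.92681019068834
[ 0.4278 -0.2051  0.014 ] [ 0.4268 -0.2081  0.046 ]
[ 0.3905 -0.2027  0.014 ] [ 0.3926 -0.206   0.046 ]
[ 0.4246 -0.1347  0.014 ] [ 0.4238 -0.1438  0.046 ]
[ 0.3919 -0.1356  0.014 ] [ 0.3939 -0.1446  0.046 ]
[0.613  0.1924 0.017 ]
[0.5539 0.1805 0.017 ]
[ 0.6653 -0.113   0.017 ]
[ 0.6131 -0.1228  0.017 ]
clamp mid [0.61132149 0.03428846 0.017     ] 100.38760421573772 0.309379116055894
[[247.80000114 289.59999847]
 [266.20000267 280.40000153]
 [273.         294.        ]
 [254.60000038 303.19999695]]
[array([0.4391, 0.1656, 0.056 ]), array([0.4626, 0.1191, 0.056 ]), array([0.4283, 0.1015, 0.056 ]), array([0.4048, 0.1479, 0.056 ])] [0.43369619 0.1335197  0.056     ]
```

```bash
python3 -m handwheel '[[[0,0,0.45,0,0.0065,0.027,0.06],[0,0,0,0,0,0.04,0.06],[0,0,0,0,0,0.04,0.06],[0,0,0,0,0,0.04,0.06],[0,0,0,0,0,0.035,0.06],[0,0,0,0,0,0.025,0.06],[0,0,0,0,0,0,0.06],[0,0,0,0,0,0,0.02],[0,0,0,0,0,0,0.02],[0,0,0,0,0,0,0.02],[0,0,0,0,0,0,0.02],[0,0,0,0,0,0,0.02]]]'
```

```text
time_s: 3.35
tcp_pos: [0.4104, -0.1746, 0.0165]
ee_rot: [[-0.05, -0.999, 0.002], [-0.999, 0.05, -0.0], [0.0, -0.002, -1.0]]
wrist_force: [-0.3, 1.0, 3.8]
gripper_width: 0.362
gripper_force: 30.0
```

```bash
python3 -m handwheel '[[[0,0,0,0,0,-0.05,0.02],[0,0,-0.75,0,0,-0.05,0.02],[0,0,-0.75,0,0,-0.05,0.02],[0,0,-0.73,0,0,-0.05,0.02],[0,0,0,-0.0381,-0.0261,0,0.02],[0,0,0,-0.0381,-0.0261,0,0.02],[0,0,0,-0.0381,-0.0261,0,0.02],[0,0,0,-0.0381,-0.0261,0,0.02],[0,0,0,-0.0381,-0.0261,0,0.02],[0,0,0,-0.0381,-0.0261,0,0.02],[0,0,0,-0.0381,-0.0261,0,0.02],[0,0,0,-0.0381,-0.0261,0,0.02]]]' | tail -6
python3 -m handwheel '[[[0,0,0,-0.0381,-0.0261,0,0.02],[0,0,0,0,0,0,0.02],[0,0,0,0,0,0,0.02]]]'
python3 - <<'E'
from h import *
s=r.sense(); im=cams.capture("wrist")[:,:,::-1]; cv2.imwrite("pics/w2.png",im)
E
```

```text
time_s: 4.55
tcp_pos: [0.5595, 0.165, 0.2156]
ee_rot: [[0.183, -0.983, -0.0], [-0.983, -0.183, 0.0], [-0.0, 0.0, -1.0]]
wrist_force: [1.5, -0.7, -0.5]
gripper_width: 0.355
gripper_force: 30.0
time_s: 4.85
tcp_pos: [0.5777, 0.2061, 0.2145]
ee_rot: [[0.184, -0.983, -0.002], [-0.983, -0.184, -0.001], [0.001, 0.002, -1.0]]
wrist_force: [-0.9, -0.6, -1.7]
gripper_width: 0.359
gripper_force: 30.0
```

View pics/w2.png

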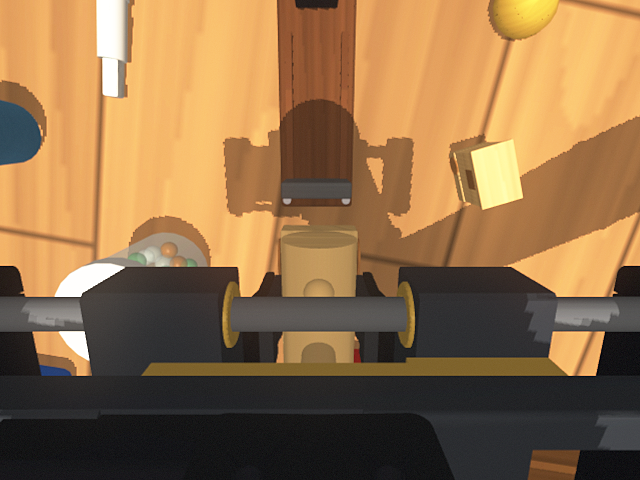

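The wrist view shows the trough ahead, with the fixed jaw at v 180–200 and u 281–352. The held front is straight between the fingers, and the rear cab is at (490,175). Now I locate the jaw's edges and the base edges.

Run:
```python
from h import *
s=r.sense(); im=cv2.imread("pics/w2.png"); g=cv2.cvtColor(im,6).astype(int)
print("col",[(v,tuple(im[v,300:332].mean(0).astype(int))) for v in range(168,210,1)])
for v in(30,60,140,188):
    row=g[v,255:375]; print(v,[(255+i,int(x)) for i,x in enumerate(row) if i<119 and abs(row[i+1]-row[i])>14])
```

```text
col [(168, (np.int64(35), np.int64(55), np.int64(89))), (169, (np.int64(35), np.int64(55), np.int64(88))), (170, (np.int64(34), np.int64(55), np.int64(88))), (171, (np.int64(35), np.int64(56), np.int64(89))), (172, (np.int64(35), np.int64(55), np.int64(89))), (173, (np.int64(34), np.int64(55), np.int64(89))), (174, (np.int64(35), np.int64(55), np.int64(89))), (175, (np.int64(35), np.int64(55), np.int64(89))), (176, (np.int64(34), np.int64(55), np.int64(90))), (177, (np.int64(37), np.int64(55), np.int64(87))), (178, (np.int64(48), np.int64(57), np.int64(74))), (179, (np.int64(54), np.int64(58), np.int64(63))), (180, (np.int64(53), np.int64(57), np.int64(64))), (181, (np.int64(53), np.int64(57), np.int64(64))), (182, (np.int64(59), np.int64(63), np.int64(70))), (183, (np.int64(72), np.int64(76), np.int64(81))), (184, (np.int64(76), np.int64(80), np.int64(85))), (185, (np.int64(77), np.int64(80), np.int64(85))), (186, (np.int64(73), np.int64(77), np.int64(82))), (187, (np.int64(72), np.int64(76), np.int64(81))), (188, (np.int64(73), np.int64(77), np.int64(82))), (189, (np.int64(73), np.
[... 634 characters left out ...]
))), (202, (np.int64(36), np.int64(57), np.int64(91))), (203, (np.int64(36), np.int64(57), np.int64(91))), (204, (np.int64(35), np.int64(55), np.int64(87))), (205, (np.int64(33), np.int64(51), np.int64(79))), (206, (np.int64(43), np.int64(70), np.int64(103))), (207, (np.int64(60), np.int64(97), np.int64(139))), (208, (np.int64(59), np.int64(96), np.int64(138))), (209, (np.int64(59), np.int64(95), np.int64(137)))]
30 [(276, 192), (277, 164), (278, 66), (353, 98), (354, 81), (355, 123)]
60 [(277, 178), (278, 117), (292, 82), (339, 105), (341, 79), (352, 101), (353, 80), (354, 113)]
140 [(267, 204), (268, 187), (279, 116), (352, 69), (364, 97), (365, 113), (366, 145)]
188 [(280, 88), (351, 74)]
```

Run:
```python
import cv2,numpy as np
i=cv2.imread("pics/w2.png")
a=cv2.resize(i[160:220,265:365],(700,420),interpolation=2)
cv2.imwrite("pics/c3.png",a)
```

```text
(no output)
```

View pics/c3.png

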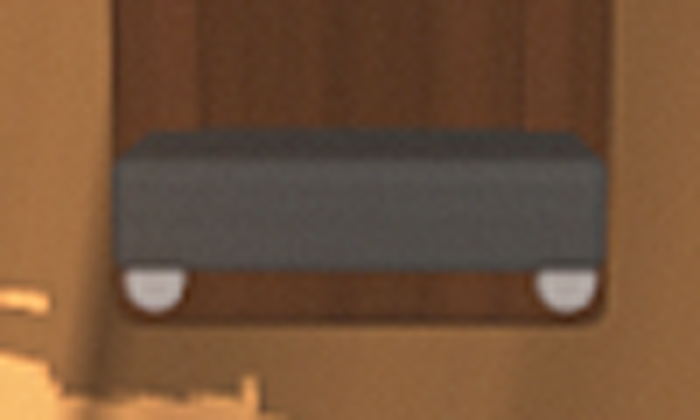

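The zoom shows the jaw's face foot at v≈178, its top inner edge at v≈182.7 and its outer edge at 198.

Run:
```python
from h import *
s=r.sense(); R=np.array(s["ee_rot"]); p=np.array(s["tcp_pos"])
f=lambda u,v,z: onz("wrist",(u,v),z,s)
a=f(316.3,30,.016);b=f(316.0,140,.016);j=f(316.1,182.7,.068);j0=f(316,178,.016);jo=f(316.1,198,.068)
d=(b-a)[:2];print("axis",np.degrees(np.arctan2(d[1],d[0])),a,b); print("jaw",j,j0,"thick",np.linalg.norm(jo-j))
print("w",np.linalg.norm(f(281,190,.068)-f(351.7,190,.068)),np.linalg.norm(f(279.5,140,.016)-f(352.7,140,.016)))
th=np.radians(100.6); ey=np.array([np.cos(th),np.sin(th)]); face=(j[:2]+j0[:2])/2
bay1=face-.030*ey; print("face",face,"bay1",bay1)
br=[f(u,227,p[2]-.015) for u in(282,357)]; print("held break chassis?",(R.T@(np.mean(br,0)-p)).round(4))
D=R.T@(np.r_[bay1,0]-p); print("delta tool",D.round(4))
q=face-.095*ey; print("bay2",q, "grip",face-(.106+.123)*ey)
# rear cab
print("rear top",[f(u,v,.056).round(4) for u,v in((470,146),(512,139),(523,190),(484,209))])
```

```text
axis 100.22914760594409 [0.60954801 0.03790936 0.016     ] [0.59277379 0.13086518 0.016     ]
jaw [0.5859605  0.16623183 0.068     ] [0.58631815 0.16606917 0.016     ] thick 0.012851745750798204
w 0.05964519433953789 0.0698268056384811
face [0.58613932 0.1661505 ] bay1 [0.59165787 0.13666244]
held break chassis? [0.029 0.001 0.015]
delta tool [ 0.0698 -0.0018  0.215 ]
bay2 [0.6036147  0.07277164] grip [ 0.62826418 -0.05894169]
rear top [array([0.4625, 0.1129, 0.056 ]), array([0.429 , 0.1009, 0.056 ]), array([0.4063, 0.1405, 0.056 ]), array([0.4351, 0.1629, 0.056 ])]
```

```bash
python3 -m handwheel '[[[0,0,0,0.038,-0.0015,0,0.02],[0,0,0,0.038,-0.0013,0,0.02],[0,0,0,0,0,0,0.02],[0,0,0,0,0,0.045,0.02],[0,0,0,0,0,0.045,0.02],[0,0,0,0,0,0.04,0.02],[0,0,0,0,0,0.025,0.02],[0,0,0,0,0,0.015,0.02],[0,0,0,0,0,0.01,0.02],[0,0,0,0,0,0,0.02],[0,0,0,0,0,0,0.02]]]'
```

```text
time_s: 6.0
tcp_pos: [0.5953, 0.1311, 0.0366]
ee_rot: [[0.182, -0.983, 0.002], [-0.983, -0.182, 0.001], [-0.0, -0.002, -1.0]]
wrist_force: [-0.4, -0.1, -0.3]
gripper_width: 0.357
gripper_force: 30.0
```

```bash
python3 -m handwheel '[[[0,0,0,0,0,0.0025,0.02],[0,0,0,0,0,0.001,0.02],[0,0,0,0,0,0,0.02],[0,0,0,0,0,0,0.06],[0,0,0,0,0,0,0.06],[0,0,0,0,0,0,0.06],[0,0,0,0,0,0,0.06]]]'
python3 -m handwheel '[[[0,0,0,0,0,-0.02,0.06],[0,0,0,0,0,-0.045,0.06],[0,0,0,0,0,-0.045,0.06],[0,0,0,0,0,-0.045,0.06],[0,0,0,-0.02,0,0,0.06],[0,0,0,0,0,0,0.06],[0,0,0,0,0,0,0.06]]]'
python3 - <<'E'
from h import *
s=r.sense(); im=cams.capture("wrist")[:,:,::-1]; cv2.imwrite("pics/w3.png",im)
E
```

```text
time_s: 6.7
tcp_pos: [0.5949, 0.1313, 0.0321]
ee_rot: [[0.182, -0.983, 0.0], [-0.983, -0.182, 0.0], [-0.0, -0.0, -1.0]]
wrist_force: [-0.7, 0.4, -0.6]
gripper_width: 0.629
gripper_force: 0.0
time_s: 7.4
tcp_pos: [0.5905, 0.1508, 0.1865]
ee_rot: [[0.183, -0.983, -0.001], [-0.983, -0.183, -0.0], [0.0, 0.001, -1.0]]
wrist_force: [0.3, 1.2, -0.7]
gripper_width: 0.688
gripper_force: 0.0
```

View pics/w3.png

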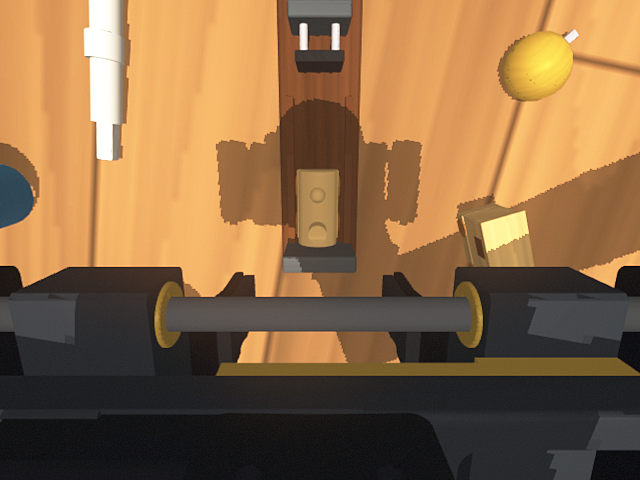

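The front half lies straight in the trough at (317,208), with its nose by the jaw. Next I go to the rear half.

```bash
python3 -m handwheel '[[[0,0,0,-0.0023,0.0395,-0.015,0.07],[0,0,0,-0.0023,0.0395,-0.015,0.07],[0,0,0,-0.0023,0.0395,-0.015,0.07],[0,0,-0.9,-0.0021,0.0395,0,0.07],[0,0,-1,0,0,0,0.07],[0,0,-1,-0.03,0,0,0.07],[0,0,0,0,0,0,0.07],[0,0,0,0,0,0,0.07]]]'
python3 - <<'E'
from h import *
s=r.sense(); im=cams.capture("wrist")[:,:,::-1]; cv2.imwrite("pics/w4.png",im)
cv2.imwrite("pics/w4c.png",cv2.resize(im[140:270,240:400],(800,650))[:600])
E
```

```text
time_s: 8.25
tcp_pos: [0.4226, 0.1584, 0.2314]
ee_rot: [[0.468, -0.884, -0.001], [-0.884, -0.468, -0.001], [0.0, 0.002, -1.0]]
wrist_force: [-0.6, -0.2, 0.6]
gripper_width: 0.803
gripper_force: 0.0
```

View pics/w4c.png

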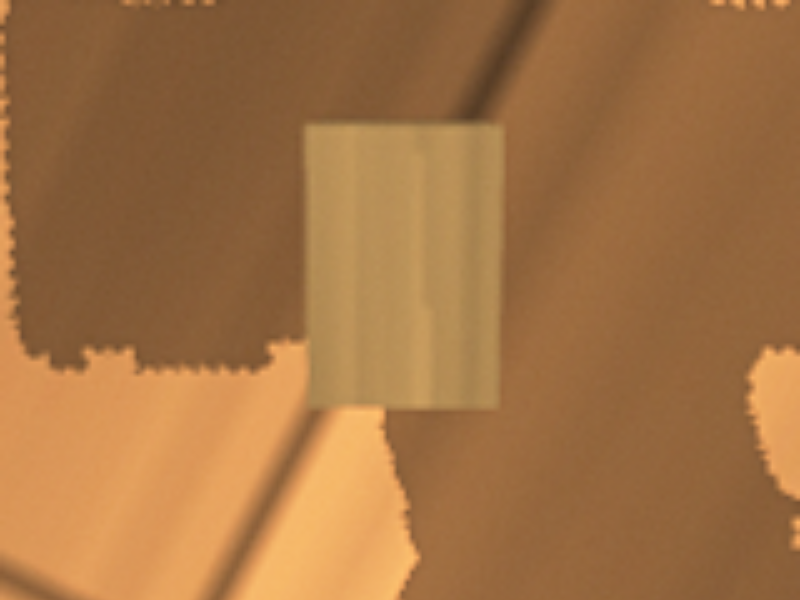

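The cab is square to the tool, with top corners at about (301,165), (341,165), (302,222) and (340,222).

Run:
```python
from h import *
s=r.sense(); R=np.array(s["ee_rot"]); p=np.array(s["tcp_pos"])
P=[onz("wrist",(u,v),.056,s) for u,v in((301,164.8),(340.6,164.8),(302,221.8),(339.8,221.8))]
c=np.mean(P,0); print(c,np.linalg.norm(P[0]-P[2]),np.linalg.norm(P[0]-P[1]),(R.T@(c-p)).round(4))
# front placed
im=cv2.imread("pics/w3.png")
```

```text
[0.4329266 0.1327832 0.056    ] 0.05249016110665178 0.03587812653301873 [0.0271 0.0026 0.1754]
```

```bash
python3 -m handwheel '[[[0,0,0,0.027,0.0026,0,0.07],[0,0,0,0,0,0.045,0.07],[0,0,0,0,0,0.045,0.07],[0,0,0,0,0,0.045,0.07],[0,0,0,0,0,0.045,0.07],[0,0,0,0,0,0.031,0.07],[0,0,0,0,0,0,0.07],[0,0,0,0,0,0,0.02],[0,0,0,0,0,0,0.02],[0,0,0,0,0,0,0.02],[0,0,0,0,0,0,0.02],[0,0,0,0,0,0,0.02]]]'
```

```text
time_s: 9.5
tcp_pos: [0.4338, 0.134, 0.022]
ee_rot: [[0.468, -0.884, 0.002], [-0.884, -0.468, 0.001], [-0.0, -0.002, -1.0]]
wrist_force: [0.2, 0.2, 0.0]
gripper_width: 0.441
gripper_force: 0.0
```

```bash
python3 -m handwheel '[[[0,0,0,0,0,0,0.02],[0,0,0,0,0,0,0.02],[0,0,0,0,0,-0.045,0.02],[0,0,0.97,0,0,-0.045,0.02],[0,0,0.97,0,0,-0.045,0.02],[0,0,0.98,0,0,-0.015,0.02],[0,0,0,0.0227,-0.039,0,0.02],[0,0,0,0.0227,-0.039,0,0.02],[0,0,0,0.0227,-0.039,0,0.02],[0,0,0,0.0227,-0.039,0,0.02],[0,0,0,0,0,0,0.02],[0,0,0,0,0,0,0.02]]]'
```

```text
time_s: 10.7
tcp_pos: [0.6029, 0.0718, 0.1694]
ee_rot: [[0.178, -0.984, -0.003], [-0.984, -0.178, -0.0], [-0.0, 0.003, -1.0]]
wrist_force: [-0.1, 0.7, -0.5]
gripper_width: 0.392
gripper_force: 30.0
```

```bash
python3 -m handwheel '[[[0,0,0,-0.001,-0.001,0.04,0.02],[0,0,0,0,0,0.04,0.02],[0,0,0,0,0,0.03,0.02],[0,0,0,0,0,0.015,0.02],[0,0,0,0,0,0.004,0.02],[0,0,0,0,0,0,0.02],[0,0,0,0,0,0,0.02]]]'
```

```text
time_s: 11.4
tcp_pos: [0.6044, 0.0742, 0.0435]
ee_rot: [[0.181, -0.983, 0.002], [-0.983, -0.181, 0.001], [-0.0, -0.002, -1.0]]
wrist_force: [0.3, -0.1, 0.4]
gripper_width: 0.387
gripper_force: 30.0
```

```bash
python3 -m handwheel '[[[0,0,0,0.001,0.0005,0.003,0.02],[0,0,0,0,0,0.0025,0.02],[0,0,0,0,0,0,0.02],[0,0,0,0,0,0,0.06],[0,0,0,0,0,0,0.06],[0,0,0,0,0,0,0.06],[0,0,0,0,0,0,0.06],[0,0,0,0,0,-0.01,0.06]]]'
python3 -m handwheel '[[[0,0,0,0,0,-0.04,0.06],[0,0,0,0,0,-0.045,0.06],[0,0,0,0,0,-0.045,0.06],[0,0,0,-0.05,0,-0.03,0.06],[0,0,0,-0.03,0,0,0.06],[0,0,0,0,0,0,0.06],[0,0,0,0,0,0,0.06]]]'
python3 - <<'E'
from h import *
s=r.sense(); im=cams.capture("wrist")[:,:,::-1]; cv2.imwrite("pics/w5.png",im)
t=cams.capture("top")[:,:,::-1];cv2.imwrite("pics/top5.png",t)
cv2.imwrite("pics/w5c.png",cv2.resize(im[0:270,200:440],(533,600)))
E
```

```text
time_s: 12.2
tcp_pos: [0.6024, 0.0721, 0.0453]
ee_rot: [[0.18, -0.984, -0.004], [-0.984, -0.18, -0.001], [0.0, 0.004, -1.0]]
wrist_force: [0.1, 0.0, -0.8]
gripper_width: 0.67
gripper_force: 0.0
time_s: 12.9
tcp_pos: [0.5901, 0.1447, 0.2027]
ee_rot: [[0.182, -0.983, 0.0], [-0.983, -0.182, 0.0], [-0.0, -0.0, -1.0]]
wrist_force: [-0.0, -0.2, -1.8]
gripper_width: 0.686
gripper_force: 0.0
```

View pics/w5c.png

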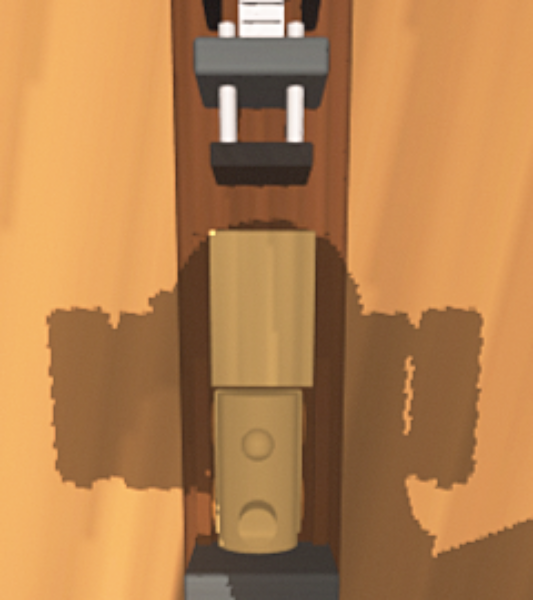

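The rear half is upright and straight behind the front, with the pad clear of it: pad face at crop v≈173, cab back edge at 230. Now the distances for the pumping and the grip point.

Run:
```python
from h import *
s=r.sense(); im=cv2.imread("pics/w5.png"); g=cv2.cvtColor(im,6)
face=np.array([.58614,.16615]); th=np.radians(100.4); ey=np.array([np.cos(th),np.sin(th)]); ex=np.array([ey[1],-ey[0]])
cl=lambda p:(round(float((p[:2]-face)@ex)*1e3,1),round(float((p[:2]-face)@ey)*1e3,1))
print("pad region col", [(v,int(g[v,308:325].mean())) for v in range(60,108)])
for v,z in((77,.059),(77.5,.059),(82.5,.021),(103.5,.072),(174,.072)): print(v,z,cl(onz("wrist",(317,v),z,s)))
print("jawtop u 288 & 347 at z.062", [cl(onz("wrist",(u,30),.062,s)) for u in (288,347)])
# rear screw pair and base ends from the first top picture
for u,v in((41,105),(57,190),(481,32),(495,107)): print("screw",cl(onz("top",(230+u/3.8,195+v/3.8),.018)))
t=cv2.imread("pics/top0.png")[195:250,230:370]
P=face-(.106+.123)*ey; print("grip guess",P)
```

```text
pad region col [(60, 92), (61, 93), (62, 94), (63, 86), (64, 56), (65, 57), (66, 59), (67, 59), (68, 60), (69, 59), (70, 59), (71, 59), (72, 60), (73, 59), (74, 52), (75, 39), (76, 40), (77, 41), (78, 41), (79, 41), (80, 41), (81, 40), (82, 39), (83, 64), (84, 93), (85, 94), (86, 93), (87, 93), (88, 93), (89, 94), (90, 93), (91, 93), (92, 93), (93, 93), (94, 94), (95, 93), (96, 94), (97, 94), (98, 89), (99, 75), (100, 62), (101, 59), (102, 54), (103, 87), (104, 143), (105, 159), (106, 155), (107, 154)]
77 0.059 (0.3, -144.2)
77.5 0.059 (0.3, -143.9)
82.5 0.021 (0.4, -146.7)
103.5 0.072 (0.3, -123.3)
174 0.072 (0.4, -70.9)
jawtop u 288 & 347 at z.062 [(21.9, -176.2), (-22.1, -176.1)]
screw (31.0, 20.8)
screw (-29.2, 19.8)
screw (27.4, -288.7)
screw (-25.7, -288.9)
grip guess [ 0.62747888 -0.05908787]
```

```bash
python3 -m handwheel '[[[0,0,0,0,0,-0.05,0.087],[0,0,0,0.042,0,0,0.087],[0,0,0,0.042,0,0,0.087],[0,0,0,0.042,0,0,0.087],[0,0,0,0.042,0,0,0.087],[0,0,0,0.042,0,0,0.087],[0,0,1.25,0,0,0,0.087],[0,0,1.25,0,0,0,0.087],[0,0,1.25,0,0,0,0.087],[0,0,1.25,0,0,0,0.087],[0,0,1.25,0,0,0,0.087],[0,0,1.25,0,0,0,0.087]]]' | head -1
python3 -m handwheel '[[[0,0,1.25,0,0,0,0.087],[0,0,1.25,0,0,0,0.087],[0,0,1.25,0,0,0,0.087],[0,0,1.25,0,0,0,0.087],[0,0,1.25,0,0,0,0.087],[0,0,1.25,0,0,0,0.087],[0,0,0,-0.03,0,0,0.087],[0,0,0,0,0,0,0.087],[0,0,0,0,0,0,0.087]]]'
python3 - <<'E'
from h import *
s=r.sense(); im=cams.capture("wrist")[:,:,::-1]; cv2.imwrite("pics/w6.png",im); R=np.array(s["ee_rot"])
print(np.round(s["joints"],1))
face=np.array([.58614,.16615]); th=np.radians(100.4); ey=np.array([np.cos(th),np.sin(th)])
c=cams.get_calibration("wrist"); T=c["T_tool_cam"]; K=c["camera_matrix"]
def px(p):
    q=T[:3,:3].T@(R.T@(p-np.array(s["tcp_pos"]))-T[:3,3]); q=K@q; return q[:2]/q[2]
ex=np.array([ey[1],-ey[0]])
for y in(-244.5,-234.5,-206):
  for x in (-13,0,13): print(y,x,px(np.r_[face+ey*y*1e-3+ex*x*1e-3,.15]).round(1))
v=int(px(np.r_[face-ey*.2395,.15])[1])
g=cv2.cvtColor(im,6)
for vv in(v-8,v,v+8): print(vv,g[vv,280:400].tolist())
E
```

```text
time_s: 14.2
time_s: 15.1
tcp_pos: [0.6576, -0.0578, 0.2511]
ee_rot: [[-0.984, -0.179, -0.002], [-0.179, 0.984, -0.0], [0.002, 0.0, -1.0]]
wrist_force: [-1.2, 0.3, 0.4]
gripper_width: 1.0
gripper_force: 0.0
[  9.   24.7   8.7  -0.  -74.1 -88.7]
-244.5 -13 [302.  184.7]
-244.5 0 [302.2 202.8]
-244.5 13 [302.5 220.5]
-234.5 -13 [316.  184.7]
-234.5 0 [316.  202.8]
-234.5 13 [316.1 220.5]
-206 -13 [355.8 184.6]
-206 0 [355.3 202.7]
-206 13 [354.9 220.4]
194 [142, 146, 138, 131, 142, 142, 144, 145, 139, 131, 143, 141, 144, 146, 144, 139, 142, 144, 142, 141, 137, 142, 142, 143, 149, 136, 69, 32, 42, 43, 45, 43, 43, 44, 41, 43, 44, 42, 35, 72, 131, 152, 150, 139, 107, 104, 105, 118, 117, 116, 115, 114, 117, 116, 116, 116, 115, 116, 117, 116, 117, 118, 118, 118, 118, 118, 119, 119, 116, 118, 119, 119, 118, 118, 119, 118, 119, 131, 153, 155, 157, 156, 155, 154, 152, 154, 154, 156, 134, 77, 64, 69, 71, 69, 67, 71, 68, 67, 69, 70, 61, 48, 54, 54, 57, 56, 57, 56, 57, 54, 52, 53, 57, 51, 31, 35, 35, 35, 35, 33]
202 [62, 65, 61, 64, 63, 63, 63, 63, 63, 60, 62, 64, 62, 63, 62, 63, 64, 58, 41, 37, 
[... 266 characters left out ...]
, 153, 155, 154, 155, 158, 158, 159, 160, 157, 129, 67, 65, 68, 69, 71, 69, 66, 68, 67, 67, 59, 98, 151, 143, 142, 142, 142, 142, 141, 142, 143, 139, 142, 141, 140, 142, 141, 142, 149, 132, 36]
210 [64, 62, 61, 62, 60, 62, 63, 63, 61, 62, 63, 61, 62, 61, 52, 33, 39, 38, 39, 38, 38, 36, 40, 39, 37, 38, 38, 40, 43, 43, 44, 44, 45, 41, 46, 46, 45, 44, 42, 41, 40, 40, 38, 37, 37, 36, 33, 31, 31, 36, 38, 41, 39, 35, 30, 29, 32, 34, 35, 35, 39, 32, 32, 34, 50, 71, 88, 103, 114, 119, 120, 120, 119, 118, 119, 119, 124, 143, 156, 155, 155, 152, 150, 150, 151, 150, 152, 151, 120, 58, 67, 67, 68, 68, 70, 70, 66, 69, 65, 65, 60, 60, 57, 59, 58, 60, 58, 57, 60, 59, 59, 60, 60, 59, 60, 58, 58, 58, 57, 59]
```

```bash
python3 -m handwheel '[[[0,0,0,0.03,0.0044,0,0.087],[0,0,0,0,0,0,0.087],[0,0,0,0,0,0.04,0.087],[0,0,0,0,0,0.04,0.087],[0,0,0,0,0,0.04,0.087],[0,0,0,0,0,0.02,0.087],[0,0,0,0,0,0.002,0.087],[0,0,0,0,0,0,0.087],[0,0,0,0,0,0,0.087]]]'
```

```text
time_s: 16.05
tcp_pos: [0.6289, -0.0581, 0.1124]
ee_rot: [[-0.984, -0.181, 0.004], [-0.181, 0.984, 0.0], [-0.004, -0.001, -1.0]]
wrist_force: [0.2, 0.7, 0.1]
gripper_width: 1.002
gripper_force: 0.0
```

```bash
python3 -m handwheel '[[[0,0,0,0,0,0.002,0.087],[0,0,0,0,0,0,0.02],[0,0,0,0,0,0,0.02],[0,0,0,0,0,0,0.02],[0,0,0,0,0,0,0.02],[0,0,0,0,0,0,0.02],[0,0,0,0,0,0,0.02],[0,0,0,0,0,0,0.02],[0,0,0,0,0,0,0.02],[0,0,0,0,0,0,0.02],[0,0,0,0,0,0,0.02],[0,0,0,0,0,0,0.02]]]'
```

```text
time_s: 17.25
tcp_pos: [0.6287, -0.0593, 0.1103]
ee_rot: [[-0.984, -0.181, 0.003], [-0.181, 0.984, -0.002], [-0.003, -0.002, -1.0]]
wrist_force: [0.2, -4.1, 6.1]
gripper_width: 0.296
gripper_force: 30.0
```

First full squeeze done (25.8 mm). I run one more cycle and then check the jaw's advance.

```bash
python3 -m handwheel '[[[0,0,0,0,0,0,0.056],[0,0,0,0,0,0,0.056],[0,0,0,0,0,0,0.056],[0,0,0,0,0,0,0.056],[0,0,0,0,0,0,0.056],[0,0,0,0,0,0,0.02],[0,0,0,0,0,0,0.02],[0,0,0,0,0,0,0.02],[0,0,0,0,0,0,0.02],[0,0,0,0,0,0,0.02],[0,0,0,0,0,0,0.02],[0,0,0,0,0,0,0.02]]]' | tail -3
python3 - <<'E'
from h import *
a=cv2.imread("pics/top5.png"); b=cams.capture("top")[:,:,::-1]; cv2.imwrite("pics/top7.png",b)
sc=cams.capture("scene")[:,:,::-1]; cv2.imwrite("pics/sc7.png",sc)
from h import *
face=np.array([.58614,.16615]); th=np.radians(100.4); ey=np.array([np.cos(th),np.sin(th)])
c=cams.get_calibration("scene")
# profile of brightness along the pad's height z=.05 on the +x side, scene picture
ex=np.array([ey[1],-ey[0]])
ys=np.arange(-190,-100,2)
for f in("scene0","sc7"):
    im=cv2.cvtColor(cv2.imread(f"pics/{f}.png"),6)
    for x,z in((.0,.060),(.018,.045)):
        P=np.array([np.r_[face+ey*y*1e-3+ex*x,z] for y in ys]); uv=cv2.projectPoints(P,c["rvec"],c["tvec"],c["camera_matrix"],None)[0].reshape(-1,2).astype(np.float32)
        print(f,x,cv2.remap(im,uv[:,0].copy(),uv[:,1].copy(),1).ravel().tolist())
E
```

```text
wrist_force: [-0.1, -4.0, 5.2]
gripper_width: 0.292
gripper_force: 30.0
scene0 0.0 [92, 56, 66, 84, 89, 90, 92, 118, 161, 186, 189, 189, 188, 188, 179, 141, 76, 40, 43, 46, 51, 74, 103, 117, 118, 117, 115, 116, 119, 119, 117, 116, 117, 117, 117, 115, 116, 118, 117, 115, 114, 116, 115, 113, 114]
scene0 0.018 [80, 56, 50, 50, 53, 54, 54, 55, 60, 65, 62, 57, 54, 50, 43, 43, 42, 39, 37, 34, 36, 44, 59, 69, 69, 71, 70, 72, 70, 70, 71, 71, 71, 70, 71, 71, 70, 69, 69, 68, 70, 69, 70, 71, 71]
sc7 0.0 [131, 122, 117, 122, 119, 105, 76, 54, 50, 52, 52, 52, 55, 70, 99, 120, 120, 119, 120, 120, 115, 94, 59, 33, 32, 32, 35, 49, 65, 77, 89, 96, 97, 97, 96, 99, 107, 114, 115, 117, 117, 116, 116, 116, 116]
sc7 0.018 [113, 112, 115, 115, 112, 99, 76, 56, 51, 51, 53, 54, 54, 54, 52, 51, 52, 50, 47, 47, 46, 39, 36, 38, 33, 33, 33, 43, 66, 86, 97, 102, 102, 104, 111, 117, 117, 116, 116, 115, 116, 117, 116, 115, 116]
```

The pad moved about 13 mm in two squeezes, as expected. Four more make six in total.

```bash
for i in 1; do :; done; python3 -m handwheel '[[[0,0,0,0,0,0,0.056],[0,0,0,0,0,0,0.056],[0,0,0,0,0,0,0.056],[0,0,0,0,0,0,0.056],[0,0,0,0,0,0,0.056],[0,0,0,0,0,0,0.02],[0,0,0,0,0,0,0.02],[0,0,0,0,0,0,0.02],[0,0,0,0,0,0,0.02],[0,0,0,0,0,0,0.02],[0,0,0,0,0,0,0.02],[0,0,0,0,0,0,0.02]]]' | tail -3
python3 -m handwheel '[[[0,0,0,0,0,0,0.056],[0,0,0,0,0,0,0.056],[0,0,0,0,0,0,0.056],[0,0,0,0,0,0,0.056],[0,0,0,0,0,0,0.056],[0,0,0,0,0,0,0.02],[0,0,0,0,0,0,0.02],[0,0,0,0,0,0,0.02],[0,0,0,0,0,0,0.02],[0,0,0,0,0,0,0.02],[0,0,0,0,0,0,0.02],[0,0,0,0,0,0,0.02]]]' | tail -3
python3 -m handwheel '[[[0,0,0,0,0,0,0.056],[0,0,0,0,0,0,0.056],[0,0,0,0,0,0,0.056],[0,0,0,0,0,0,0.056],[0,0,0,0,0,0,0.056],[0,0,0,0,0,0,0.02],[0,0,0,0,0,0,0.02],[0,0,0,0,0,0,0.02],[0,0,0,0,0,0,0.02],[0,0,0,0,0,0,0.02],[0,0,0,0,0,0,0.02],[0,0,0,0,0,0,0.02]]]' | tail -3
python3 -m handwheel '[[[0,0,0,0,0,0,0.056],[0,0,0,0,0,0,0.056],[0,0,0,0,0,0,0.056],[0,0,0,0,0,0,0.056],[0,0,0,0,0,0,0.056],[0,0,0,0,0,0,0.02],[0,0,0,0,0,0,0.02],[0,0,0,0,0,0,0.02],[0,0,0,0,0,0,0.02],[0,0,0,0,0,0,0.02],[0,0,0,0,0,0,0.02],[0,0,0,0,0,0,0.02]]]'
python3 - <<'E'
from h import *
sc=cams.capture("scene")[:,:,::-1]; cv2.imwrite("pics/sc8.png",sc)
face=np.array([.58614,.16615]); th=np.radians(100.4); ey=np.array([np.cos(th),np.sin(th)])
ex=np.array([ey[1],-ey[0]]); c=cams.get_calibration("scene"); ys=np.arange(-190,4,2)
for f in("scene0","sc7","sc8"):
    im=cv2.imread(f"pics/{f}.png")
    for x,z in((.0,.060),(.018,.045),(.017,.068),(.018,.024)):
        P=np.array([np.r_[face+ey*y*1e-3+ex*x,z] for y in ys]); uv=cv2.projectPoints(P,c["rvec"],c["tvec"],c["camera_matrix"],None)[0].reshape(-1,2).astype(np.float32)
        q=cv2.remap(im,uv[:,0].copy(),uv[:,1].copy(),1).reshape(-1,3)
        if f=="sc8" or z==.06: print(f,x,z,q[:60 if z==.06 else 97].max(1).tolist())
E
```

```text
wrist_force: [-0.9, -3.7, 4.7]
gripper_width: 0.295
gripper_force: 30.0
wrist_force: [-2.3, -5.3, 4.8]
gripper_width: 0.291
gripper_force: 30.0
wrist_force: [-0.5, -4.4, 4.9]
gripper_width: 0.295
gripper_force: 30.0
time_s: 23.35
tcp_pos: [0.6278, -0.0594, 0.1092]
ee_rot: [[-0.984, -0.18, 0.001], [-0.18, 0.984, -0.002], [-0.0, -0.002, -1.0]]
wrist_force: [-1.1, -5.0, 5.0]
gripper_width: 0.293
gripper_force: 30.0
scene0 0.0 0.06 [102, 63, 72, 89, 94, 94, 98, 126, 173, 199, 203, 204, 202, 202, 193, 153, 84, 49, 50, 54, 62, 95, 138, 159, 160, 160, 156, 158, 162, 162, 160, 158, 161, 160, 159, 157, 159, 161, 160, 157, 157, 159, 155, 154, 155, 159, 158, 157, 157, 159, 160, 157, 157, 158, 161, 159, 158, 160, 161, 161]
sc7 0.0 0.06 [178, 155, 132, 132, 128, 113, 82, 59, 55, 57, 57, 57, 60, 76, 107, 129, 131, 129, 130, 131, 125, 103, 65, 40, 39, 40, 43, 63, 86, 100, 113, 121, 122, 121, 120, 124, 134, 143, 145, 146, 146, 145, 144, 145, 144, 144, 144, 145, 144, 145, 144, 143, 143, 143, 142, 143, 143, 142, 142, 141]
sc8 0.0 0.06 [179, 162, 122, 103, 98, 98, 98, 98, 97, 96, 99, 113, 124, 128, 128
[... 908 characters left out ...]
 139, 140, 139, 139, 139, 139, 142, 142, 141, 140, 140, 141, 142, 143, 146, 150, 155, 157, 157, 156, 162, 196, 229, 240, 241, 241, 241, 241, 241, 241, 241, 241, 240, 239, 237, 237, 238, 240, 240, 241, 238, 218, 152, 87, 60, 59, 71, 87, 97]
sc8 0.018 0.024 [63, 64, 64, 64, 64, 64, 62, 62, 63, 62, 62, 64, 63, 65, 63, 62, 62, 59, 55, 55, 59, 60, 59, 60, 62, 62, 61, 62, 63, 63, 62, 62, 60, 54, 48, 48, 62, 90, 116, 125, 115, 111, 111, 111, 109, 109, 110, 114, 120, 130, 136, 138, 138, 136, 137, 138, 138, 136, 136, 137, 139, 137, 131, 130, 130, 125, 118, 113, 112, 112, 110, 111, 114, 116, 128, 142, 147, 145, 148, 152, 149, 136, 127, 123, 117, 113, 112, 112, 114, 117, 125, 136, 132, 106, 67, 58, 57]
```

The rod gap is nearly unchanged so far (about 15.2 → 14.5 mm), so the pad is barely pressed. One more full squeeze is safe; I release longer this time.

```bash
python3 -m handwheel '[[[0,0,0,0,0,0,0.06],[0,0,0,0,0,0,0.06],[0,0,0,0,0,0,0.06],[0,0,0,0,0,0,0.06],[0,0,0,0,0,0,0.06],[0,0,0,0,0,0,0.06],[0,0,0,0,0,0,0.06],[0,0,0,0,0,0,0.06]]]' | tail -2
cat > gap.py <<'E'
from h import *
import sys
f=sys.argv[1]; sc=cams.capture("scene")[:,:,::-1]; cv2.imwrite(f"pics/{f}.png",sc)
face=np.array([.58614,.16615]); th=np.radians(100.4); ey=np.array([np.cos(th),np.sin(th)])
ex=np.array([ey[1],-ey[0]]); c=cams.get_calibration("scene"); ys=np.arange(-190,10,1)
for n in("sc7","sc8",f):
    im=cv2.imread(f"pics/{n}.png")
    for x,z in((0,.06),(-.0,.058),(.018,.045)):
        P=np.array([np.r_[face+ey*y*1e-3+ex*x,z] for y in ys]); uv=cv2.projectPoints(P,c["rvec"],c["tvec"],c["camera_matrix"],None)[0].reshape(-1,2).astype(np.float32)
        q=cv2.remap(im,uv[:,0].copy(),uv[:,1].copy(),1).reshape(-1,3).max(1).astype(int)
        up=[int(ys[i]) for i in range(199) if (q[i]<88)!=(q[i+1]<88)]; print(n,x,z,up)
E
python3 gap.py sc9a
python3 -m handwheel '[[[0,0,0,0,0,0,0.02],[0,0,0,0,0,0,0.02],[0,0,0,0,0,0,0.02],[0,0,0,0,0,0,0.02],[0,0,0,0,0,0,0.02],[0,0,0,0,0,0,0.02],[0,0,0,0,0,0,0.02],[0,0,0,0,0,0,0.02]]]' | tail -2
python3 gap.py sc9b | tail -3
```

```text
gripper_width: 0.686
gripper_force: 0.8
sc7 0 0.06 [-179, -164, -148, -134, -4, 5]
sc7 -0.0 0.058 [-179, -163, -148, -133, -3, 6]
sc7 0.018 0.045 [-179, -134, -7]
sc8 0 0.06 [-158, -143, -129, -116, -2, 5]
sc8 -0.0 0.058 [-158, -142, -128, -116, -1, 6]
sc8 0.018 0.045 [-159, -117, -5]
sc9a 0 0.06 [-158, -143, -129, -116, -2, 5]
sc9a -0.0 0.058 [-158, -142, -128, -116, -1, 6]
sc9a 0.018 0.045 [-159, -117, -5]
gripper_width: 0.295
gripper_force: 30.0
sc9b 0 0.06 [-152, -137, -124, -112, 3, 5]
sc9b -0.0 0.058 [-152, -136, -124, -111, 3, 6]
sc9b 0.018 0.045 [-153, -113, -1]
```

The toy slid 4 mm and its nose is now at the jaw, with the pad pressed about 2–3 mm. One more full squeeze should leave it at 8–10 mm.

```bash
python3 -m handwheel '[[[0,0,0,0,0,0,0.064],[0,0,0,0,0,0,0.064],[0,0,0,0,0,0,0.064],[0,0,0,0,0,0,0.064],[0,0,0,0,0,0,0.064],[0,0,0,0,0,0,0.064],[0,0,0,0,0,0,0.02],[0,0,0,0,0,0,0.02],[0,0,0,0,0,0,0.02],[0,0,0,0,0,0,0.02],[0,0,0,0,0,0,0.02],[0,0,0,0,0,0,0.02]]]' | tail -3
python3 -m handwheel '[[[0,0,0,0,0,0,0.02],[0,0,0,0,0,0,0.02]]]' | tail -2
python3 gap.py sc10 | tail -3
```

```text
wrist_force: [-3.0, -0.9, 7.8]
gripper_width: 0.295
gripper_force: 30.1
gripper_width: 0.295
gripper_force: 30.0
sc10 0 0.06 [-146, -131, -124, -112, 3, 5]
sc10 -0.0 0.058 [-146, -130, -124, -111, 3, 6]
sc10 0.018 0.045 [-147, -113, -1]
```

```bash
python3 -c "
from station import r
print(r.finish_job())"
```

```text
the job is handed in; nothing more can be done
None
```

I handed the job in with both halves in the trough, the nose against the fixed jaw, the pad pushed in about 8–9 mm by camera estimate and the trigger still held squeezed; no verdict came back.

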